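# Shut the punch chest

## Task

Close up the blue-grey punch chest on the silversmith's bench: push both of its open drawers fully home with the fingertips, and only when both are in, push the raised lid down from its outside until it lies fully shut. Nothing is to be grasped, pulled or lifted: keep the fingers off the green underside of the lid, and leave the mallet, the dome stake, the pot of punches and the notched block where they stand.

Things in the scene. Friction and masses are not known exactly. Their poses are not given: they have to be found in the camera images.
- chest: Blue-grey steel chest screwed to the bench, 180 mm deep (x), 260 wide (y), 90 high without its lid; place and yaw vary. Origin: centre of its underside, on the bench top; z up. Its front (drawer side) faces its own -x. Two drawers side by side fill the lower half, above them is an open well with small tools; the lid is hinged on the rear top edge.
- drawer_left (a joint): Opening of the drawer on the chest's +y side (the robot's left), m: 0 = fully home, starts between 0.03 and 0.075, stop at 0.11. Pushing along chest +x closes it; about 2 N slides it and it stays where it is left. Behind its front it is a solid tray 112 mm wide, filled level with punches. No handle: the brass ring on the front is flat.
- drawer_right (a joint): The same for the drawer on the chest's -y side (the robot's right).
- drawer_left_front (a point): Centre of the front face of the left drawer; moves with it. Flat light wood front 124 mm wide, 42 high, 12 thick, lower edge 7 mm above the bench. When home the front lies against the chest's front face (standing 12 mm proud of it) and this point is at (-0.102, 0.0645, 0.028) m in the chest's frame. Axes as the chest's.
- drawer_right_front (a point): The same for the right drawer; when home at (-0.102, -0.0645, 0.028) m in the chest's frame.
- lid (a joint): Angle of the lid, rad: 0 = shut (level), growing as it opens upward; starts between 1.0 and 1.25, stop at 1.65. Stiff hinge: it stays at any angle and does not fall; about 1 to 4 N near the free edge lowers it. While raised, its outside faces up and away from the chest's front (to chest +x), so it is reached over the top of the free edge.
- lid_hinge (a point): Middle of the hinge line, at (0.09, 0, 0.09) m in the chest's frame; the hinge axis is the chest's y. The point turns with the lid: x points from free edge to hinge, z out of the lid's outside. The lid is a flat dark steel plate with brass corners, 264 mm wide, 12 thick with its liner; its outside lies 13 mm from the hinge line along z, its free edge 184 mm along -x.
- lid_edge (a point): Middle of the lid's free edge, on its outside face: 184 mm from the hinge line. Axes as lid_hinge. When shut it is 103 mm above the bench, over the chest's front.
- lid_liner: The green liner on the underside of the lid, 168 x 244 x 4 mm, turning with the lid; origin on the hinge line, axes as lid_hinge; its exposed face is 1 mm from the hinge line along z. The fingers must not touch it.
- mallet: Loose mallet with a yellow head (50 mm across, 85 mm long) and a wooden handle, 285 mm long overall, lying on the bench. Origin on the bench near its middle, the head towards its +x (head centre at 110 mm). Leave alone.
- dome: Loose brass mushroom dome (84 mm across) on a black steel block 75 x 75 mm, 90 mm high overall. Origin: centre of its underside. Leave alone.
- punch_pot: Loose brass pot of steel punches, 68 mm across, 107 mm high with the punches. Origin: centre of its underside. Leave alone.
- notch_block: Loose light wood block with square notches across the top, 130 x 60 x 48 mm. Origin: centre of its underside. Leave alone.

How it is judged:
On the way, in this order (a step that is already met when the one before it is completed fails the run):
1. both drawers are pushed home while the lid is still up (value of joint each of drawer_left, drawer_right below 0.005 m and value of joint lid above 0.6 rad), for 0.2 s.
2. the lid is pushed shut (value of joint each of drawer_left, drawer_right below 0.005 m and value of joint lid below 0.04 rad), for 0.2 s.
At the end, for the whole second after the job is handed in: Both drawers are within 5 mm of fully home and the lid within 0.04 rad of shut, all at rest (all of step 2 and velocity of joint drawer_left between -0.03 and 0.03 m/s and velocity of joint drawer_right between -0.03 and 0.03 m/s and velocity of joint lid between -0.03 and 0.03 rad/s); the robot touches nothing.
It fails at once if the lid is lifted further open (past 1.4 rad) (value of joint lid above 1.4 rad).
It fails at once if a drawer is pulled further open (past 0.09 m) (value of joint any of drawer_left, drawer_right above 0.09 m).
It fails at once if the lid is pushed down below 0.5 rad while a drawer is still open by 10 mm or more (value of joint lid below 0.5 rad and value of joint any of drawer_left, drawer_right above 0.01 m).
It fails at once if the fingers touch the lid's green underside (taking hold of the lid) (contact force between the fingers and lid_liner above 1 N).
It fails at once if the mallet, dome stake, pot of punches or notched block is moved more than 25 mm, tipped or lifted (distance of any of mallet, dome, punch_pot, notch_block from where it was at the start of the episode above 0.025 m or angle between any of mallet, dome, punch_pot, notch_block's own z axis and vertical above 0.3 rad).
It also fails if it takes over 58 s, if anything falls off the work surface, if the arm or the gripper's body presses on something with over 40 N, if the wrist force passes 120 N, or if a joint passes its speed limit or range.

## Robot

A 7-joint arm with a two-finger parallel gripper is mounted at the origin on the work surface. World frame = base frame: x ahead of the robot, y to its left, z up, the work surface at z = 0. Lengths are in m, angles in rad, forces in N, time in s.
With the tool pointing down it reaches from about 0.35 to 0.9 m from the base axis. Payload 8.1 kg.
Tool frame: the origin (TCP) lies on the centre line of the jaws, within the pads' length; the fingertips stand 11 mm ahead of it and the grasp point (between the pads) lies 8 mm behind it (arm.nose_length is the distance from the TCP to the fingertips, in m); z points along the fingers, y is the line along which they close (so a half turn about z gives the same grasp; the last joint's range is limited). The gripper opens to 92 mm and grips with 3 to 60 N. Pads are 19 mm wide; open, the fingers measure 130 mm over their backs; the gripper's body (75 mm by 190 mm) begins 47 mm behind the grasp point.
Start: joints at [1.043, 0.434, 0.025, 1.573, -0.012, 1.134, -0.075], TCP at [0.258, -0.569, 0.2] pointing down, gripper open.
Joint ranges: [-2.62, 2.62], [-0.44, 2.09], [-1.27, 1.32], [0.08, 2.57], [-1.32, 4.46], [0.12, 2], [-2.74, 2.74]. Speed limits (rad/s): [2.22, 2.22, 3.01, 3.01, 3.14, 3.14, 3.14].

## Interface

Orientations are given as a rotation vector (axis times angle).
In Python, from cell import arm gives the robot as it stands.
- The arm moves only by the tool jog_arm, never from a script. Its argument "moves" is a list of rows, each a list of 4 numbers: the shift along the tool's x, y, z in m, then the turn about the tool's z in rad. In form: [[tx, ty, tz, spin], ...]. A call has 1 to 20 rows; each row is the pose to reach, as a shift and turn from the pose commanded when the call began, along the tool's axes at that moment; what a row does not reach only later rows make up. A row lasts 1/8 s, in which the tool goes at most 62.5 mm and 10.7 degrees, less where a joint would pass 70% of its speed; a pose out of reach is approached as far as the arm can. A call with a gripper value outside its range is refused whole. "hand" is the finger opening in m, from 0 to 0.0918, set as the call begins (left out, the last holds). The fingers move at their own pace and stop on an object; "newtons" is the grip in N (left out, the last holds). Time passes only in rows, so rows that repeat a pose let the fingers close. It gives the time, the measured TCP pose, the force, the opening and the grip force at its end, in the units of the state.
- arm.observe(): the state, without advancing time (a new reading comes with each control period).
- arm.get_image(name): name is "scene" or "top" or "wrist"; returns a dict with "color" (384x512x3 uint8, red, green, blue), "z_map" (384x512 float32, m along the optical axis (not along the pixel's ray), 0 where there is no reading), "fx", "fy", "cx", "cy" (pixels), "k1" (the pictures are not rectified: a ray, as slopes to the right and down, at radius r is drawn at 1 + k1 r^2 times it, then the intrinsics apply), "rvec" (rotation vector, rad) and "tvec" (3), from world to camera coordinates, as OpenCV has them. Camera axes: x right, y down, z forward; pixel columns grow to the right and rows downward; lengths in m; the calibration is good to about 2 mm. A picture is of the moment at which its call begins.
- arm.sign_off(): hands the job in; it is judged then, once.
The state is a dict: "clock": time; "joints": joint angles; "dq": joint speeds; "joint_efforts": joint torques, N m; "position": TCP position; "ee_rot": TCP orientation; "force": force on the tool from outside, world axes, zero at the start; "ft_torque": the same for the moment, N m; "width": opening from 0.0 (shut) to 1.0 (fully open); "gripper_force": force on a finger pad.
Only numpy, scipy, OpenCV 4.12 (cv2) and the standard library are available. Lean on these libraries where they do the work, as an engineer would, in place of code of your own. Each camera call takes 0.05 s, during which the arm holds its last target. There are 200 camera calls.

## Working session

There is one attempt and no reset: what is moved stays moved. The work goes in short steps, Python scripts to look and compute and a tool call to move; the robot and the scene stay as the last step left them, time stands still between calls to the robot, and variables do not carry over. Pictures are saved under pics/ and viewed, at most 10 in all, crops included, and the job is handed in when it is done.

Besides the shell and the picture viewer there is one more tool, called by a JSON object that holds its "op" and its "data". jog_arm: Moves the arm, as the interface text tells. Its arguments: {"type":"object","properties":{"moves":{"type":"array"},"hand":{"type":"number"},"newtons":{"type":"number"}},"required":["moves"]}

```bash
mkdir -p pics; cat > h.py <<'E'
import numpy as np,cv2
from cell import arm
def cam(n):
    d=arm.get_image(n); d['R']=cv2.Rodrigues(np.array(d['rvec'],float))[0]; d['t']=np.array(d['tvec'],float).ravel(); return d
def cloud(d):
    H,W=d['z_map'].shape
    K=np.array([[d['fx'],0,d['cx']],[0,d['fy'],d['cy']],[0,0,1]])
    u,v=np.meshgrid(np.arange(W),np.arange(H))
    p=np.stack([u,v],-1).reshape(-1,1,2).astype(float)
    s=cv2.undistortPoints(p,K,np.array([d['k1'],0,0,0.])).reshape(H,W,2)
    z=d['z_map'][...,None]
    P=np.concatenate([s*z,z],-1)
    return (P-d['t'])@d['R']
E
python3 - <<'E'
from h import *
ims=[]
for n in ['scene','top']:
    d=cam(n); np.savez('pics/%s0.npz'%n,c=d['color'],P=cloud(d),z=d['z_map']); cv2.imwrite('pics/%s0.png'%n,d['color'][...,::-1])
    print(n,-d['R'].T@d['t'])
print(arm.observe())
E
```

```text
scene [ 1.13425543 -0.90951131  1.23517272]
top [ 0.33916222 -0.0220513   1.5027333 ]
{'clock': 0.1, 'joints': array([ 1.04338036,  0.43514018,  0.02499743,  1.57398389, -0.01161677,
        1.13401387, -0.07514695]), 'dq': array([-0.00039672, -0.00131551,  0.00023546, -0.0029412 , -0.00053386,
        0.00117787, -0.00042148]), 'joint_efforts': array([ 3.50988681e-03, -6.69127321e+01,  9.88440067e-01, -3.15146434e+01,
       -6.04295614e-02,  3.74010263e-02,  1.27707367e-04]), 'position': array([ 0.25733564, -0.56902703,  0.1993405 ]), 'ee_rot': array([-3.06972927e+00, -6.61788578e-01,  6.49146858e-04]), 'force': array([-0.17800524, -0.57591808,  0.36285177]), 'ft_torque': array([-0.00393024, -0.00344176, -0.02678729]), 'gripper_force': 0.0, 'width': 1.0013560592748618}
```

View pics/scene0.png

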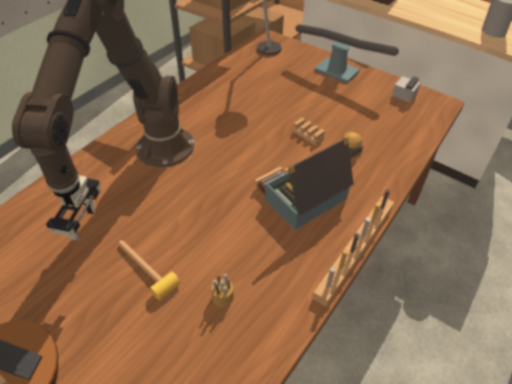

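View pics/top0.png

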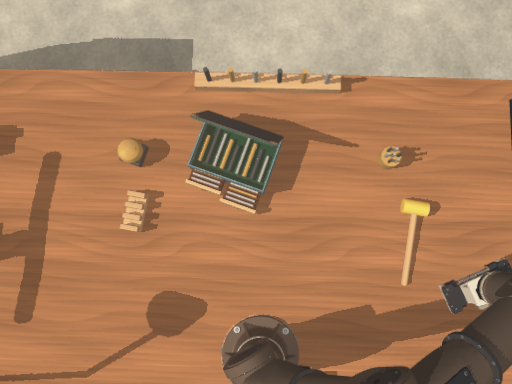

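The scene view shows the chest at about (310,190) px with its lid raised. In the top view the drawer fronts are the light strips at (205,184) and (239,203). The block is at (134,211), the dome at (131,151), the pot at (391,157) and the mallet at (411,240).

```bash
python3 - <<'E'
from h import *
f=np.load('pics/top0.npz');P=f['P'];c=f['c'];hsv=cv2.cvtColor(c,cv2.COLOR_RGB2HSV)
for p in [(205,184),(239,203),(190,180),(256,210),(240,155),(194,116),(281,138),(235,128),(134,211),(131,151),(391,157),(414,208)]:
    print(p,P[p[1],p[0]].round(3),hsv[p[1],p[0]])
cr=c[95:225,175:300]; cv2.imwrite('pics/crop0.png',cv2.resize(cr,None,fx=4.6,fy=4.6,interpolation=cv2.INTER_CUBIC)[...,::-1])
E
```

```text
(205, 184) [0.548 0.194 0.037] [ 11 120 127]
(239, 203) [0.488 0.08  0.031] [ 11 125 102]
(190, 180) [0.558 0.242 0.05 ] [ 14 120 159]
(256, 210) [ 0.469  0.024 -0.003] [ 12 131 128]
(240, 155) [0.645 0.08  0.055] [53 62 87]
(194, 116) [0.712 0.201 0.261] [ 14  61 121]
(281, 138) [ 0.681 -0.052  0.151] [13 54 66]
(235, 128) [0.683 0.083 0.249] [13 53 67]
(134, 211) [0.454 0.43  0.022] [ 14 119 205]
(131, 151) [0.645 0.435 0.08 ] [ 17 142 212]
(391, 157) [ 0.65  -0.418  0.057] [ 16 104 179]
(414, 208) [ 0.483 -0.494  0.049] [ 26 146 244]
```

View pics/crop0.png

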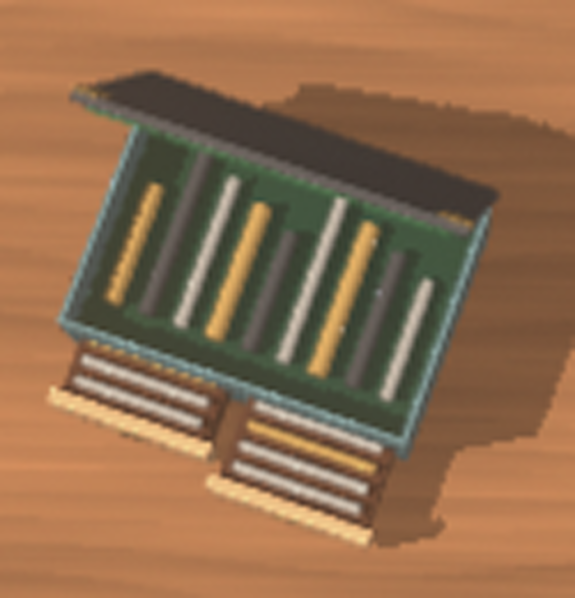

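The crop shows the chest front rim from (62,335) to (405,452). The drawer fronts' outer edges run (50,398)-(207,457) and (207,487)-(368,545), and the lid's free edge runs from (72,95) to (470,232).

```bash
cat >> h.py <<'E'
def ray(d,px,z):
    K=np.array([[d['fx'],0,d['cx']],[0,d['fy'],d['cy']],[0,0,1]])
    s=cv2.undistortPoints(np.array(px,float).reshape(-1,1,2),K,np.array([d['k1'],0,0,0.])).reshape(-1,2)
    r=np.c_[s,np.ones(len(s))]@d['R']; o=-d['R'].T@d['t']
    return o+r*((z-o[2])/r[:,2])[:,None]
E
python3 - <<'E'
from h import *
d=cam('top')
C=lambda l:np.array(l)/4.6+[175-.4,95-.4]
rim=ray(d,C([(62,335),(405,452)]),.09)
L=ray(d,C([(50,398),(207,457)]),.049);R=ray(d,C([(207,487),(368,545)]),.049)
for n,a in [('rim',rim),('L',L),('R',R)]:
    v=a[0]-a[1];print(n,a.round(4).tolist(),'len',np.linalg.norm(v),'yaw',np.arctan2(-v[0],v[1]))
# rim fit using depth as check; lid: fit plane to dark points
f=np.load('pics/top0.npz');P=f['P']
yaw=np.arctan2(-(rim[0]-rim[1])[0],(rim[0]-rim[1])[1])
X=np.array([np.cos(yaw),np.sin(yaw)]);Y=np.array([-X[1],X[0]])
O=rim[:,:2].mean(0)+.09*X
print('origin',O,'yaw',yaw)
for a in (L,R): print('front local',((a[:,:2]-O)@np.c_[X,Y]).round(4).tolist())
Q=P.reshape(-1,3);q=np.c_[(Q[:,:2]-O)@np.c_[X,Y],Q[:,2]]
m=(np.abs(q[:,1])<.11)&(q[:,0]>0)&(q[:,0]<.12)&(q[:,2]>.11)
a=q[m];k=np.polyfit(a[:,0],a[:,2],1);print(m.sum(),'lid angle',np.arctan(-k[0]),'maxz',a[:,2].max(),a[a[:,2].argmax()], 'resid',np.std(a[:,2]-np.polyval(k,a[:,0])))
t=(np.abs(q[:,1])<.12)&(np.abs(q[:,0])<.13)
for i in np.argsort(-a[:,2])[:5]: print(a[i].round(3))
print('x at z=.09+', (0.09-k[1])/k[0])
E
```

```text
rim [[0.5929, 0.2433, 0.09], [0.5163, 0.0016, 0.09]] len 0.2535434887552066 yaw -0.30697608681740246
L [[0.5543, 0.2575, 0.049], [0.5145, 0.1433, 0.049]] len 0.12094129813009323 yaw -0.3356700441587168
R [[0.493, 0.1424, 0.049], [0.4545, 0.0268, 0.049]] len 0.1219031759476105 yaw -0.3215820834744751
origin [0.64041147 0.09526413] yaw -0.30697608681740246
front local [[-0.1311, 0.1286], [-0.1345, 0.0077]]
front local [[-0.1548, 0.0004], [-0.1566, -0.1215]]
891 lid angle 1.1389791262239226 maxz 0.26850158575679123 [ 0.03400536 -0.10248934  0.26850159] resid 0.007043004611757898
[ 0.034 -0.102  0.269]
[0.035 0.066 0.268]
[ 0.033 -0.037  0.267]
[ 0.036 -0.081  0.267]
[0.032 0.056 0.267]
x at z=.09+ 0.11392081714323178
```

```bash
cat >> h.py <<'E'
O=np.array([.6404,.0958]);yaw=-.315
def go(lx,ly,z):  # rows' shift/turn to bring TCP to a chest-frame spot, tool y along chest y
    s=arm.observe();R=cv2.Rodrigues(s['ee_rot'])[0]
    c,n=np.cos(yaw),np.sin(yaw)
    g=np.array([O[0]+c*lx-n*ly,O[1]+n*lx+c*ly,z])
    e=R.T@np.array([-n,c,0]); a=np.arctan2(-e[0],e[1]); a=(a+np.pi/2)%np.pi-np.pi/2
    print('target',g.round(3),'shift',(R.T@(g-s['position'])).round(4),'spin',round(a,3),'j7',s['joints'][6].round(2),'F',s['force'].round(1),'t',s['clock'])
E
python3 -c "
from h import *
go(-.20,0,.2);print(cv2.Rodrigues(arm.observe()['ee_rot'])[0].round(3))"
```

```text
target [0.45  0.158 0.2  ] shift [ 4.753e-01 -5.828e-01  1.000e-04] spin 0.74 j7 -0.08 F [-0.2  0.7 -0.2] t 0.15
[[ 0.911  0.412 -0.001]
 [ 0.412 -0.911  0.001]
 [-0.    -0.001 -1.   ]]
```

{"op": "jog_arm", "data": {"moves": [[0.475,-0.583,0,0.74],[0.475,-0.583,0,0.74],[0.475,-0.583,0,0.74],[0.475,-0.583,0,0.74],[0.475,-0.583,0,0.74],[0.475,-0.583,0,0.74],[0.475,-0.583,0,0.74],[0.475,-0.583,0,0.74],[0.475,-0.583,0,0.74],[0.475,-0.583,0,0.74],[0.475,-0.583,0,0.74],[0.475,-0.583,0,0.74],[0.475,-0.583,0,0.74],[0.475,-0.583,0,0.74],[0.475,-0.583,0,0.74],[0.475,-0.583,0,0.74],[0.475,-0.583,0,0.74]]}}

```text
clock: 2.28
position: [0.4502, 0.1565, 0.2002]
ee_rot: [3.102, -0.496, 0.001]
force: [0.5, 0.4, 0.1]
width: 0.999
gripper_force: 0.0
```

```bash
python3 -c "
from h import *
go(-.20,0,.2);go(-.20,0,.045);print(cv2.Rodrigues(arm.observe()['ee_rot'])[0].round(3))"
```

```text
target [0.45  0.158 0.2  ] shift [-0.0004 -0.0013  0.0002] spin -0.002 j7 -2.44 F [0.5 0.4 0.1] t 2.275
target [0.45  0.158 0.045] shift [-0.0004 -0.0013  0.1552] spin -0.002 j7 -2.44 F [0.5 0.4 0.1] t 2.275
[[ 0.95  -0.312  0.   ]
 [-0.312 -0.95  -0.   ]
 [ 0.     0.    -1.   ]]
```

{"op": "jog_arm", "data": {"moves": [[0,0,0.06,0],[0,0,0.12,0],[0,0,0.155,0],[0,0,0.155,0],[0.02,0,0.155,0],[0.032,0,0.155,0],[0.042,0,0.155,0],[0.052,0,0.155,0],[0.062,0,0.155,0],[0.07,0,0.155,0],[0.077,0,0.155,0],[0.082,0,0.155,0],[0.085,0,0.155,0],[0.085,0,0.155,0]]}}

```text
clock: 4.03
position: [0.531, 0.1311, 0.045]
ee_rot: [3.103, -0.493, -0.0]
force: [-0.6, 0.6, -0.9]
width: 0.999
gripper_force: 0.0
```

```bash
python3 - <<'E'
from h import *
go(-.1115,0,.045)
d=cam('top');c=d['color'];cr=c[95:225,175:300]; cv2.imwrite('pics/crop1.png',cv2.resize(cr,None,fx=4.6,fy=4.6,interpolation=cv2.INTER_CUBIC)[...,::-1])
E
```

```text
target [0.534 0.13  0.045] shift [ 0.0035 -0.0004 -0.    ] spin -0.0 j7 -2.45 F [-0.6  0.6 -0.9] t 4.025
```

View pics/crop1.png

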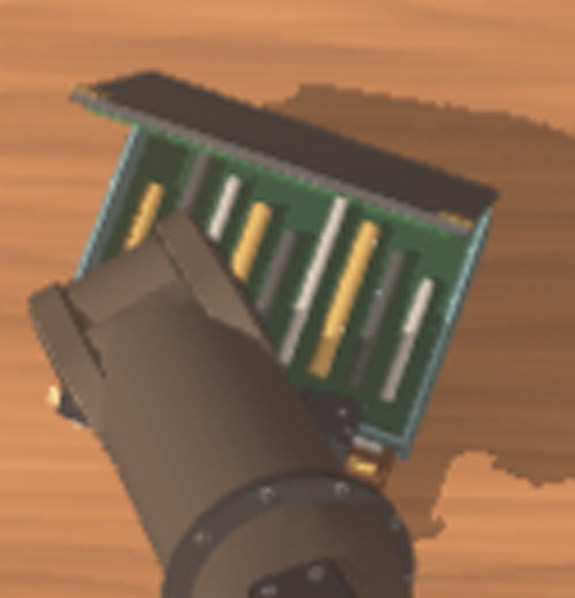

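The arm hides most of the fronts, though the right one at (365,465) now sits close to the rim. I'll push on in small steps until the force rises.

{"op": "jog_arm", "data": {"moves": [[0.002,0,0,0],[0.004,0,0,0],[0.004,0,0,0]]}}

```text
clock: 4.45
position: [0.5349, 0.1298, 0.045]
ee_rot: [3.103, -0.493, 0.0]
force: [-0.2, -0.7, 1.2]
width: 1.002
gripper_force: 0.0
```

{"op": "jog_arm", "data": {"moves": [[0.002,0,0,0],[0.003,0,0,0],[0.003,0,0,0]]}}

```text
clock: 4.82
position: [0.5377, 0.1289, 0.045]
ee_rot: [3.103, -0.493, 0.0]
force: [-0.4, -0.0, -0.6]
width: 1.0
gripper_force: 0.0
```

{"op": "jog_arm", "data": {"moves": [[0.002,0,0,0],[0.003,0,0,0],[0.003,0,0,0]]}}

```text
clock: 5.2
position: [0.5405, 0.1279, 0.045]
ee_rot: [3.103, -0.493, -0.0]
force: [0.4, 0.6, 0.1]
width: 1.0
gripper_force: 0.0
```

{"op": "jog_arm", "data": {"moves": [[0.001,0,0,0],[0.002,0,0,0],[0.002,0,0,0]]}}

```text
clock: 5.58
position: [0.5424, 0.1273, 0.045]
ee_rot: [3.103, -0.493, 0.0]
force: [0.2, -0.3, 0.0]
width: 0.998
gripper_force: 0.0
```

{"op": "jog_arm", "data": {"moves": [[-0.06,0,0,0],[-0.09,0,0,0],[-0.09,0,-0.06,0],[-0.09,0,-0.12,0],[-0.18,0,-0.12,0],[-0.18,0,-0.12,0],[-0.18,0,-0.12,0],[-0.18,0,-0.12,0]]}}

```text
clock: 6.58
position: [0.372, 0.183, 0.1652]
ee_rot: [-3.102, 0.494, -0.001]
force: [1.5, -0.2, -0.1]
width: 0.996
gripper_force: 0.0
```

```bash
python3 - <<'E'
from h import *
go(-.2,0,.2)
d=cam('top');c=d['color'];cr=c[95:225,175:300]; a=cv2.resize(cr,None,fx=4.6,fy=4.6,interpolation=cv2.INTER_CUBIC)[...,::-1]
cv2.imwrite('pics/crop2.png',a)
E
```

```text
target [0.45  0.158 0.2  ] shift [ 0.0823 -0.0003 -0.0348] spin -0.001 j7 -2.57 F [ 1.5 -0.2 -0.1] t 6.575
```

View pics/crop2.png

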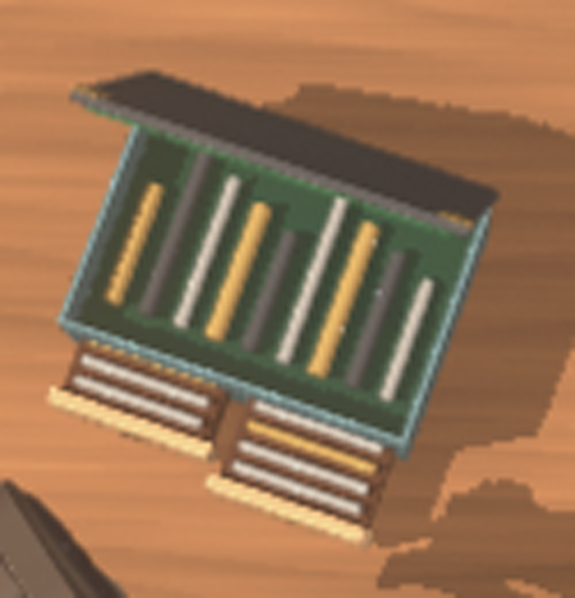

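The drawers have not moved: their fronts are still at (50,398) and (368,545), so the tips must have passed over them. I'll check the true tip height against the depth image.

```bash
python3 - <<'E'
from h import *
print(arm.nose_length); s=arm.observe(); p=s['position'];R=cv2.Rodrigues(s['ee_rot'])[0]; print(s['joints'].round(3),p)
for n in ['scene','top','wrist']:
    d=cam(n);P=cloud(d);q=(P-p)@R
    m=(np.abs(q[...,0])<.05)&(np.abs(q[...,1])<.1)&(q[...,2]>-.1)&(q[...,2]<.06)&(d['z_map']>0)
    a=q[m];print(n,m.sum())
    if m.sum():
        for lo in np.arange(-.06,.06,.01):
            b=a[(a[:,2]>lo)&(a[:,2]<lo+.01)]
            if len(b):print(lo.round(3),len(b),b.min(0).round(3),b.max(0).round(3))
    cv2.imwrite('pics/%s3.png'%n,d['color'][...,::-1])
E
```

```text
0.011
[-0.179  0.168 -0.457  2.071  0.093  0.922 -2.573] [0.37215039 0.18292671 0.16504806]
scene 166
-0.06 27 [-0.009 -0.059 -0.06 ] [ 0.016  0.063 -0.05 ]
-0.05 29 [-0.009 -0.06  -0.05 ] [ 0.017  0.064 -0.041]
-0.04 23 [-0.009 -0.064 -0.04 ] [ 0.017  0.059 -0.03 ]
-0.03 4 [-0.011 -0.049 -0.027] [ 0.011  0.045 -0.024]
top 0
wrist 6540
-0.06 822 [-0.009 -0.063 -0.06 ] [ 0.012  0.064 -0.05 ]
-0.05 739 [-0.001 -0.062 -0.05 ] [ 0.012  0.064 -0.04 ]
-0.04 596 [-0.006 -0.061 -0.04 ] [ 0.012  0.062 -0.03 ]
-0.03 156 [-0.008 -0.051 -0.03 ] [ 0.012  0.053 -0.026]
```

View pics/wrist3.png

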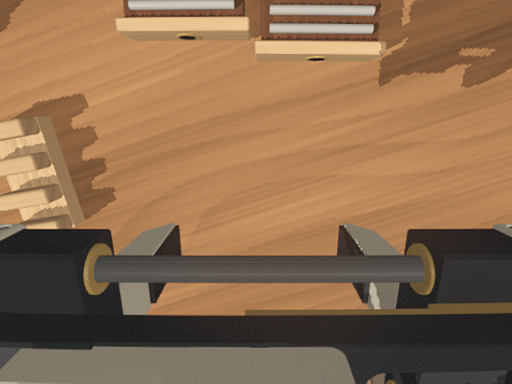

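The depth from both cameras puts the open fingertips about 25 mm behind the reported TCP instead of 11 mm ahead of it, so they cleared the fronts. In the wrist view the fronts are intact at (185,30) and (320,50). I'll close the fingers and measure again.

{"op": "jog_arm", "data": {"hand": 0, "moves": [[0,0,0,0],[0,0,0,0],[0,0,0,0],[0,0,0,0],[0,0,0,0],[0,0,0,0]]}}

```text
clock: 7.52
position: [0.3712, 0.1832, 0.165]
ee_rot: [3.103, -0.493, 0.0]
force: [0.5, -0.8, 0.1]
width: 0.398
gripper_force: 0.0
```

```bash
python3 - <<'E'
from h import *
s=arm.observe(); p=s['position'];R=cv2.Rodrigues(s['ee_rot'])[0]; print(s['width'],p)
for n in ['scene','wrist']:
    d=cam(n);P=cloud(d);q=(P-p)@R
    m=(np.abs(q[...,0])<.05)&(np.abs(q[...,1])<.1)&(q[...,2]>-.12)&(q[...,2]<.06)&(d['z_map']>0)
    a=q[m];print(n,m.sum())
    if m.sum():
        for lo in np.arange(-.12,.06,.01):
            b=a[(a[:,2]>lo)&(a[:,2]<lo+.01)]
            if len(b):print(lo.round(3),len(b),b.min(0).round(3),b.max(0).round(3))
E
```

```text
0.3980551551346189 [0.37121421 0.18320387 0.16502243]
scene 434
-0.12 137 [-0.033 -0.086 -0.12 ] [ 0.043  0.092 -0.11 ]
-0.11 108 [-0.034 -0.082 -0.11 ] [ 0.043  0.09  -0.1  ]
-0.1 55 [-0.032 -0.082 -0.1  ] [ 0.04   0.089 -0.09 ]
-0.09 8 [-0.005 -0.028 -0.09 ] [ 0.016 -0.017 -0.08 ]
-0.08 17 [-0.001 -0.032 -0.079] [ 0.016  0.04  -0.071]
-0.07 27 [-0.008 -0.03  -0.07 ] [ 0.017  0.038 -0.06 ]
-0.06 27 [-0.009 -0.032 -0.06 ] [ 0.015  0.036 -0.051]
-0.05 31 [-0.01  -0.032 -0.05 ] [ 0.017  0.036 -0.04 ]
-0.04 18 [-0.01  -0.026 -0.04 ] [ 0.016  0.032 -0.031]
-0.03 6 [-0.007 -0.029 -0.03 ] [ 0.009  0.02  -0.022]
wrist 35159
-0.12 17724 [-0.013 -0.078 -0.12 ] [ 0.038  0.08  -0.11 ]
-0.11 11596 [-0.024 -0.081 -0.11 ] [ 0.038  0.081 -0.1  ]
-0.1 3435 [-0.033 -0.086 -0.1  ] [ 0.038  0.085 -0.09 ]
-0.09 256 [-0.006 -0.019 -0.09 ] [ 0.012  0.019 -0.08 ]
-0.08 419 [-0.011 -0.019 -0.08 ] [ 0.005  0.019 -0.07 ]
-0.07 286 [-0.01  -0.025 -0.07 ] [ 0.012  0.026 -0.06 ]
-0.06 472 [-0.009 -0.028 -0.06 ] [ 0.012  0.028 -0.05 ]
-0.05 499 [-0.001 -0.029 -0.05 ] [ 0.012  0.03  -0.04 ]
-0.04 395 [-0.006 -0.031 -0.04 ] [ 0.012  0.031 -0.03 ]
-0.03 77 [-0.008 -0.022 -0.03 ] [ 0.012  0.023 -0.026]
```

{"op": "jog_arm", "data": {"hand": 0.0918, "moves": [[0.05,0,0,0],[0.085,0,0.04,0],[0.085,0,0.08,0],[0.085,0,0.12,0],[0.085,0,0.14,0],[0.085,0,0.153,0],[0.085,0,0.153,0],[0.1,0,0.153,0],[0.11,0,0.153,0],[0.12,0,0.153,0],[0.13,0,0.153,0],[0.135,0,0.153,0],[0.14,0,0.153,0],[0.14,0,0.153,0]]}}

```text
clock: 9.38
position: [0.5046, 0.1395, 0.0119]
ee_rot: [3.102, -0.493, 0.0]
force: [-0.8, -0.4, -0.7]
width: 1.002
gripper_force: 0.3
```

```bash
python3 - <<'E'
from h import *
go(-.1115,0,.012)
E
```

```text
target [0.534 0.13  0.012] shift [ 0.0311 -0.0005 -0.0001] spin -0.0 j7 -2.52 F [-0.8 -0.4 -0.7] t 9.375
```

{"op": "jog_arm", "data": {"moves": [[0.008,0,0,0],[0.015,0,0,0],[0.02,0,0,0],[0.025,0,0,0],[0.029,0,0,0],[0.029,0,0,0]]}}

```text
clock: 10.12
position: [0.5327, 0.1304, 0.012]
ee_rot: [-3.102, 0.494, -0.001]
force: [-2.1, 0.4, -0.8]
width: 1.002
gripper_force: 0.6
```

{"op": "jog_arm", "data": {"moves": [[0.002,0,0,0],[0.002,0,0,0]]}}

```text
clock: 10.38
position: [0.5339, 0.1301, 0.012]
ee_rot: [3.103, -0.493, 0.0]
force: [-3.2, 0.3, -1.5]
width: 1.0
gripper_force: 1.3
```

{"op": "jog_arm", "data": {"moves": [[0.002,0,0,0],[0.002,0,0,0]]}}

```text
clock: 10.62
position: [0.5358, 0.1294, 0.012]
ee_rot: [3.102, -0.493, 0.0]
force: [-2.9, -1.3, 0.4]
width: 1.006
gripper_force: 1.5
```

{"op": "jog_arm", "data": {"moves": [[0.002,0,0,0],[0.003,0,0,0],[0.003,0,0,0]]}}

```text
clock: 11.0
position: [0.5373, 0.1289, 0.012]
ee_rot: [3.102, -0.494, -0.003]
force: [-7.8, 1.0, 4.2]
width: 0.998
gripper_force: 4.2
```

```bash
python3 - <<'E'
from h import *
go(-.1115,0,.012)
d=cam('scene');c=d['color'];cr=c[120:240,240:370]; cv2.imwrite('pics/crop4.png',cv2.resize(cr,None,fx=4.6,fy=4.6,interpolation=cv2.INTER_CUBIC)[...,::-1])
E
```

```text
target [0.534 0.13  0.012] shift [-0.0032 -0.0004 -0.    ] spin -0.001 j7 -2.47 F [-7.8  1.   4.2] t 11.0
```

{"op": "jog_arm", "data": {"moves": [[0.002,0,0,0],[0.004,0,0,0],[0.004,0,0,0]]}}

```text
clock: 11.42
position: [0.5373, 0.1288, 0.0117]
ee_rot: [3.101, -0.492, -0.012]
force: [-20.5, 5.2, 14.0]
width: 1.0
gripper_force: 10.5
```

Firm stop at 20 N. I'll back off, raise the tool, close the fingers and check the drawers.

{"op": "jog_arm", "data": {"hand": 0, "moves": [[-0.02,0,0,0],[-0.06,0,0,0],[-0.12,0,-0.05,0],[-0.16,0,-0.11,0],[-0.16,0,-0.17,0],[-0.16,0,-0.22,0],[-0.16,0,-0.28,0],[-0.16,0,-0.28,0],[-0.16,0,-0.28,0]]}}

```text
clock: 12.55
position: [0.3911, 0.177, 0.2924]
ee_rot: [-3.102, 0.494, -0.004]
force: [0.2, -0.0, 0.3]
width: 0.071
gripper_force: 0.0
```

```bash
python3 - <<'E'
from h import *
go(.06,0,.285)
d=cam('top');c=d['color'];cr=c[95:225,175:300]; cv2.imwrite('pics/crop5.png',cv2.resize(cr,None,fx=4.6,fy=4.6,interpolation=cv2.INTER_CUBIC)[...,::-1])
E
```

```text
target [0.697 0.077 0.285] shift [ 3.222e-01 -3.000e-04  8.100e-03] spin -0.001 j7 -2.47 F [ 0.2 -0.   0.3] t 12.55
```

View pics/crop5.png

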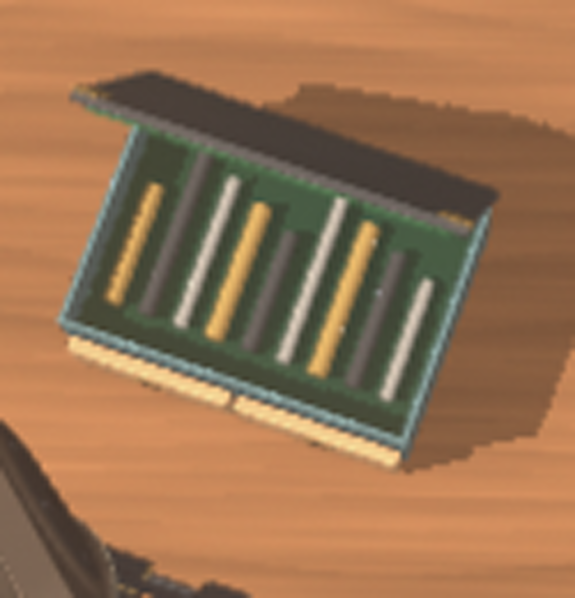

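Both fronts now lie flush and in line along the rim, (68,347)-(228,403) and (235,405)-(398,468), and the lid hasn't moved. Next I'll check this numerically and plan the lid arc.

```bash
python3 - <<'E'
from h import *
d=cam('top')
C=lambda l:np.array(l)/4.6+[175-.4,95-.4]
c,n=np.cos(yaw),np.sin(yaw);A=np.array([[c,-n],[n,c]])
for l in ([(68,347),(228,403)],[(235,405),(398,468)]): print(((ray(d,C(l),.049)[:,:2]-O)@A).round(4).tolist())
s=arm.observe();x0,y0=(s['position'][:2]-O)@A;z0=s['position'][2];print('now',x0,y0,z0)
for t in [1.2,1.1,1,.9,.8,.7,.6,.5,.4,.3,.2,.1,.05,0]:
    x=.09-.16*np.cos(t)+.013*np.sin(t)+.011;z=.09+.16*np.sin(t)+.013*np.cos(t)-.025
    print(t,'lx',round(x,4),'z',round(z,4),'shift',round(x-.075,3),round(.285-z,3))
E
```

```text
[[-0.093, 0.128], [-0.0929, 0.0054]]
[[-0.0926, 0.0002], [-0.0966, -0.1249]]
now -0.2630723666437661 -0.0007689758164212412 0.2909556560846896
1.2 lx 0.0551 z 0.2188 shift -0.02 0.066
1.1 lx 0.04 z 0.2135 shift -0.035 0.072
1 lx 0.0255 z 0.2067 shift -0.05 0.078
0.9 lx 0.0117 z 0.1984 shift -0.063 0.087
0.8 lx -0.0011 z 0.1888 shift -0.076 0.096
0.7 lx -0.013 z 0.178 shift -0.088 0.107
0.6 lx -0.0237 z 0.1661 shift -0.099 0.119
0.5 lx -0.0332 z 0.1531 shift -0.108 0.132
0.4 lx -0.0413 z 0.1393 shift -0.116 0.146
0.3 lx -0.048 z 0.1247 shift -0.123 0.16
0.2 lx -0.0532 z 0.1095 shift -0.128 0.175
0.1 lx -0.0569 z 0.0939 shift -0.132 0.191
0.05 lx -0.0582 z 0.086 shift -0.133 0.199
0 lx -0.059 z 0.078 shift -0.134 0.207
```

{"op": "jog_arm", "data": {"moves": [[0.05,0,0,0],[0.1,0,0,0],[0.15,0,0,0],[0.2,0,0,0],[0.25,0,0,0],[0.3,0,0,0],[0.337,0,0,0],[0.337,0,0.007,0],[0.337,0,0.007,0],[0.337,0,0.007,0]]}}

```text
clock: 13.9
position: [0.7097, 0.0733, 0.2849]
ee_rot: [-3.103, 0.491, 0.001]
force: [0.1, -0.1, -0.4]
width: 0.006
gripper_force: 0.0
```

```bash
python3 - <<'E'
from h import *
go(.075,0,.285)
s=arm.observe(); p=s['position'];R=cv2.Rodrigues(s['ee_rot'])[0]; print(s['width'],p)
c,n=np.cos(yaw),np.sin(yaw);A=np.array([[c,-n],[n,c]])
d=cam('scene');P=cloud(d);q=(P-p)@R
m=(np.abs(q[...,0])<.05)&(np.abs(q[...,1])<.05)&(q[...,2]>-.08)&(q[...,2]<.0)
a=q[m];print(a.min(0).round(3),a.max(0).round(3))
cv2.imwrite('pics/crop6.png',cv2.resize(d['color'][60:240,220:400],None,fx=3.3,fy=3.3)[...,::-1])
E
```

```text
target [0.712 0.073 0.285] shift [ 0.0021  0.0001 -0.0001] spin 0.001 j7 -2.17 F [ 0.1 -0.1 -0.4] t 13.9
0.005897783047938789 [0.70974745 0.07330063 0.28494561]
[-0.011 -0.018 -0.078] [ 0.015  0.023 -0.025]
```

View pics/crop6.png

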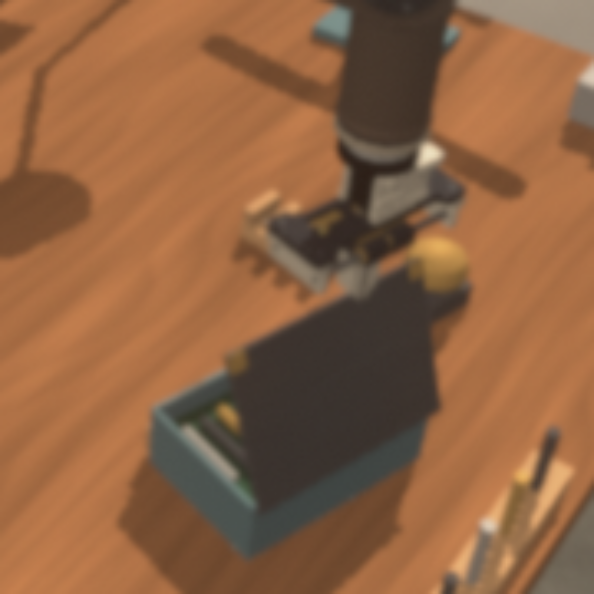

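The gripper stands on the lid's outside, with the tip at (362,290) just above the free edge. The fronts line up with each other, so both drawers are home, and my chest origin is about 6 mm short in x. I'll start the lid arc with that correction.

{"op": "jog_arm", "data": {"moves": [[0.012,0,0.02,0],[0.012,0,0.05,0],[0.012,0,0.07,0],[0,0,0.07,0],[-0.013,0,0.071,0],[-0.027,0,0.072,0],[-0.035,0,0.075,0],[-0.042,0,0.078,0],[-0.049,0,0.083,0],[-0.055,0,0.087,0],[-0.062,0,0.092,0],[-0.068,0,0.096,0],[-0.068,0,0.096,0]]}}

```text
clock: 15.58
position: [0.6451, 0.0937, 0.1884]
ee_rot: [3.102, -0.492, -0.002]
force: [-1.2, -0.2, -0.2]
width: 0.005
gripper_force: 0.0
```

```bash
cat >> h.py <<'E'
def lid():
    c,n=np.cos(yaw),np.sin(yaw);A=np.array([[c,-n],[n,c]])
    s=arm.observe();print((s['position'][:2]-O)@A,s['position'][2],s['force'].round(1))
    d=cam('scene');P=cloud(d).reshape(-1,3);q=np.c_[(P[:,:2]-O)@A,P[:,2]]
    for lo,hi in ((-.12,-.06),(.06,.12)):
        m=(q[:,1]>lo)&(q[:,1]<hi)&(q[:,0]>-.1)&(q[:,0]<.085)&(q[:,2]>.095)&(q[:,2]<.3)
        a=q[m];k=np.polyfit(a[:,0],a[:,2],1);e=a[:,2]-np.polyval(k,a[:,0]);a=a[abs(e)<.01];k=np.polyfit(a[:,0],a[:,2],1)
        print(len(a),'lid',np.arctan(-k[0]),'top',a[:,2].max(),'minx',a[:,0].min(),'z at 0',k[1])
E
python3 -c "
from h import *
lid()"
```

```text
[ 0.00511889 -0.00048864] 0.188367401815981 [-1.2 -0.2 -0.2]
543 lid 0.8155082130612626 top 0.23902605535171476 minx -0.024735406803824633 z at 0 0.20872263921907644
407 lid 0.8091299814768971 top 0.22741560019642357 minx -0.014856760043591934 z at 0 0.20966893464339595
```

{"op": "jog_arm", "data": {"moves": [[-0.006,0,0.005,0],[-0.012,0,0.011,0],[-0.018,0,0.017,0],[-0.023,0,0.023,0],[-0.028,0,0.029,0],[-0.032,0,0.036,0],[-0.036,0,0.043,0],[-0.04,0,0.05,0],[-0.044,0,0.057,0],[-0.047,0,0.064,0],[-0.05,0,0.072,0],[-0.052,0,0.079,0],[-0.054,0,0.087,0],[-0.056,0,0.095,0],[-0.057,0,0.1,0],[-0.057,0,0.105,0],[-0.057,0,0.105,0]]}}

```text
clock: 17.75
position: [0.5916, 0.111, 0.0835]
ee_rot: [3.102, -0.493, -0.001]
force: [-0.4, 1.0, -1.1]
width: 0.004
gripper_force: 0.0
```

```bash
python3 -c "
from h import *
lid()"
```

```text
[-0.05115658 -0.00066463] 0.08353465992274094 [-0.4  1.  -1.1]
178 lid 0.23860796918926894 top 0.17775546951995277 minx -0.0872255987997995 z at 0 0.11909348890480369
160 lid 0.09354720866031822 top 0.11587600353566957 minx 0.010173548399740695 z at 0 0.11176440758085872
```

Nearly shut. I'll press on in small steps until the force rises.

{"op": "jog_arm", "data": {"moves": [[0,0,0.003,0],[0,0,0.005,0],[0,0,0.005,0]]}}

```text
clock: 18.18
position: [0.5918, 0.1112, 0.0789]
ee_rot: [3.103, -0.493, -0.0]
force: [1.3, -1.0, 0.7]
width: 0.005
gripper_force: 0.0
```

{"op": "jog_arm", "data": {"moves": [[0,0,0.002,0],[0,0,0.003,0],[0,0,0.003,0]]}}

```text
clock: 18.55
position: [0.5918, 0.1113, 0.0766]
ee_rot: [3.103, -0.493, 0.001]
force: [-3.3, -0.7, 7.4]
width: 0.005
gripper_force: 3.8
```

{"op": "jog_arm", "data": {"moves": [[0,0,0.002,0],[0,0,0.003,0],[0,0,0.003,0]]}}

```text
clock: 18.92
position: [0.592, 0.1113, 0.0763]
ee_rot: [3.102, -0.493, 0.003]
force: [-11.9, -3.1, 34.0]
width: 0.004
gripper_force: 16.8
```

{"op": "jog_arm", "data": {"moves": [[0,0,-0.01,0],[0,0,-0.06,0],[0,0,-0.12,0],[-0.05,0,-0.15,0],[-0.11,0,-0.15,0],[-0.17,0,-0.15,0],[-0.2,0,-0.15,0],[-0.2,0,-0.15,0],[-0.2,0,-0.15,0]]}}

```text
clock: 20.05
position: [0.4026, 0.173, 0.2232]
ee_rot: [-3.102, 0.494, -0.001]
force: [-0.1, -0.4, 0.3]
width: 0.004
gripper_force: 0.0
```

```bash
python3 - <<'E'
from h import *
lid()
d=cam('top');c=d['color'];cr=c[95:225,110:300]; cv2.imwrite('pics/crop7.png',cv2.resize(cr,None,fx=4,fy=4,interpolation=cv2.INTER_CUBIC)[...,::-1])
A=np.array([[np.cos(yaw),-np.sin(yaw)],[np.sin(yaw),np.cos(yaw)]])
P=cloud(d).reshape(-1,3);q=np.c_[(P[:,:2]-O)@A,P[:,2]]
for lo in np.arange(-.08,.09,.04):
    m=(abs(q[:,1])<.1)&(abs(q[:,0]-lo)<.015);print(round(lo,2),np.median(q[m,2]).round(4))
E
```

```text
[-0.25004898 -0.00031224] 0.2231783182747316 [-0.1 -0.4  0.3]
602 lid -0.001231813934358185 top 0.11103184518281438 minx -0.09196841645626617 z at 0 0.10360292501812794
525 lid -0.000776838752033728 top 0.11312821196882951 minx -0.09191626252168676 z at 0 0.10385569873091419
-0.08 0.0992
-0.04 0.1015
0.0 0.1017
0.04 0.1022
0.08 0.1021
```

View pics/crop7.png

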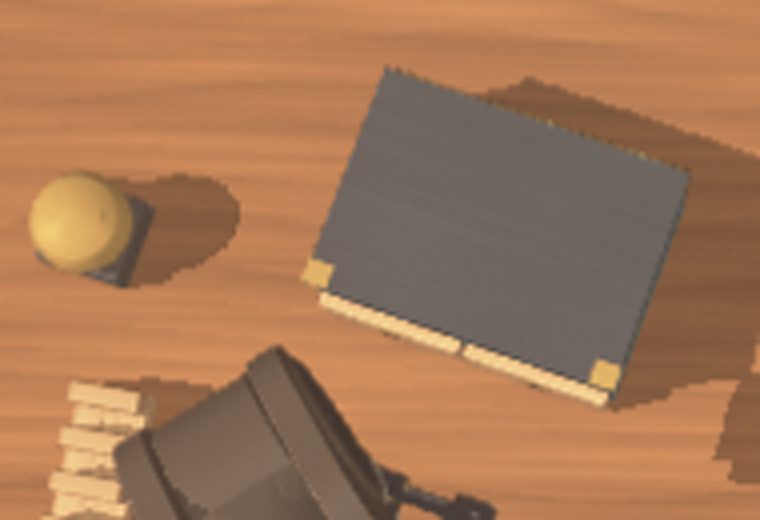

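The lid lies level, reading about 0.001 rad at 103 mm height, and both fronts are flush along (320,297)-(608,402). The dome and the block are still in place and the arm is clear, so I'm handing in.

```bash
python3 -c "
from cell import arm
print(arm.sign_off())"
```

```text
the job is handed in; nothing more can be done
None
```

Job handed in at about 20 s: both drawers were pushed home first, then the lid was pushed shut from its outside (measured level to about 0.001 rad), with the arm clear of everything; the first drawer stroke passed over the fronts because the real fingertips sit about 36 mm higher than the reported TCP implies.

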